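# Slide the battery pack home under the hold-down spring

### The job

The orange battery pack of the knee-exercise machine lies loose on the sprung bed of its bay. With the fingertips only, press the pack down firmly against the bed so that it clears the steel crossbar, and keep it down while sliding it along the bay, under the bar and the brass drag spring, until it is fully home against the end stop; then let go and move away. Do not pick the pack up or tip it, and leave the other things on the table where they are.

Things in the scene. Friction and masses are not known exactly. Their poses are not given: they have to be found in the camera images.
- pack: orange battery pack, loose, 130 long (x) x 60 wide x 32 high, 0.25 to 0.45 kg; origin at the centre of its underside, x towards the nose. A black thumb rib (52 wide, 8 high) crosses its top from x = -25 to -17 mm. Press down on the flat black pad behind the rib (x = -65 to -25); the finger may also push the rib's rear face forward. The rib stays clear of the crossbar at home
- pack_press (a point): middle of the pressing pad on the pack's top face, 43 mm behind the pack's centre, 18 mm behind the rib's rear face
- pack_nose (a point): centre of the pack's front (nose) face, 16 mm above its underside
- bay: teal bay fixed to the table, a straight channel along its x; origin on the table surface. The pack starts in it and slides to +x. Walls at y = +-32 to +-52, x = -163 to 93, 56 mm high. Home: pack origin at x = 20, nose on the end stop (x = 85). A drive housing, 58 high, 150 wide, follows to x = 178, with a grip on its +y side
- bay_mouth (a point): middle of the near lower edge of the steel crossbar over the channel. The bar spans bay x = 20 to 32, underside 57 mm and top 67 mm above the table (screw heads 70). The pack's nose starts 5 to 45 mm short of it
- bay_stop (a point): middle of the end stop face, 30 mm above the table (bay x = 85 mm)
- bed (a joint): sprung steel bed under the pack, as long as the channel: 0 = up (bed top 30 mm, pack top 62 mm above the table, too high for the bar), growing downwards to 0.009 m at its stop. The pack enters when down by over 5 mm; 7 mm is a good sliding depth. Spring 7.7 N at 0 and 1.1 N more per mm: a finger needs 8 to 13 N. Let go under the bar, the pack is pressed up against bar and spring and stays
- leaf (a joint): brass leaf (drag) spring, 30 wide, sloping down from the far side of the crossbar to a tip at bay x = 71 mm, 46 mm above the table: 0 = hanging free, about 0.2 to 0.4 rad when it rides on the pack's top, pressing with about 5 N. It is lifted by the pack's nose; leave it to the pack
- gel_bottle: bystander: blue gel bottle, 52 diameter, 130 high, origin under its centre
- mug: bystander: white mug, 76 diameter, 85 high, origin under its centre
- tape: bystander: roll of paper tape, 76 diameter, 25 high, origin under its centre
- star_knob: bystander: black clamp knob, 48 diameter, 34 high, origin under its centre
- remote: bystander: grey hand control with three buttons, 110 x 45 x 25, origin under its centre
- dumbbell: bystander: small dumbbell with blue heads, 150 x 46 x 52, origin under its centre
- screwdriver: bystander: screwdriver, 160 long along x, origin under its centre
Mind the look-alikes: they are no part of the job. Of the things that look like the pack, the larger one is meant.

How it is judged:
On the way, in this order (a step that is already met when the one before it is completed fails the run):
1. a finger presses the pack down on its bed, before the pack has gone under the bar (value of joint bed above 0.0042 m and contact force between the fingers and pack above 3 N and x of pack_nose in the frame of bay below 0.035 m), for 0.05 s.
2. the pack's nose has passed under the bar and lifted the drag spring (x of pack_nose in the frame of bay above 0.06 m and value of joint leaf above 0.03 rad), for 0.05 s.
At the end, for the whole second after the job is handed in: The pack's nose is within 6 mm of the end stop, the pack lies in the channel (level within 0.06 rad, centred within 5 mm, underside no more than 35 mm above the table) with the drag spring riding on top of it (leaf above 0.12 rad), and it is at rest (x of pack_nose in the frame of bay above 0.079 m and z of pack in the frame of bay below 0.035 m and angle between pack's own z axis and vertical below 0.06 rad and value of joint leaf above 0.12 rad and linear speed of pack below 0.01 m/s and y of pack in the frame of bay between -0.005 and 0.005 m); the robot touches nothing.
It fails at once if the pack is lifted off its bed (underside more than 45 mm above the table) (z of pack in the frame of bay above 0.045 m).
It fails at once if the pack is tipped by more than 0.25 rad (angle between pack's own z axis and vertical above 0.25 rad).
It fails at once if any of the seven bystanders is displaced by more than 25 mm (distance of any of gel_bottle, mug, tape, star_knob, remote, dumbbell, screwdriver from where it was at the start of the episode above 0.025 m).
It also fails if it takes over 35 s, if anything falls off the work surface, if the arm or the gripper's body presses on something with over 40 N, if the wrist force passes 120 N, or if a joint passes its speed limit or range.

### The arm

A 7-joint arm with a two-finger parallel gripper is mounted at the origin on the work surface. World frame = base frame: x ahead of the robot, y to its left, z up, the work surface at z = 0. Lengths are in m, angles in rad, forces in N, time in s.
With the tool pointing down it reaches from about 0.425 to 1.025 m from the base axis. Payload 3.6 kg.
Tool frame: the origin (TCP) lies midway between the tips of the shut fingers; the grasp point (between the pads) lies 19 mm behind it; z points along the fingers, y is the direction in which the jaws open and shut (so a half turn about z gives the same grasp; the last joint's range is limited). The gripper opens to 85 mm and grips with 20 to 120 N. Pads are 22 mm wide; open, the fingers measure 114 mm over their backs; the gripper's body (76 mm by 85 mm) begins 54 mm behind the grasp point. The pads swing forward as they close: fully open they stand 13 mm farther back than shut.
Start: joints at [1.234, 0.591, 0.048, 1.609, -0.033, 0.943, -0.034], TCP at [0.175, -0.704, 0.208] pointing down, gripper open.
Joint ranges: [-2.69, 2.69], [-0.47, 2.24], [-1.27, 1.36], [0.19, 2.51], [-1.53, 4.68], [0.08, 2.07], [-3.09, 3.09]. Speed limits (rad/s): [2.57, 2.57, 3.14, 3.14, 3.14, 3.14, 3.14].

### API

Orientations are given as a 3x3 rotation matrix whose columns are the frame's x, y, z axes.
In Python, from cell import bot, viewer gives the robot as it stands.
- The arm moves only by the tool send_rows, never from a script. Its argument "commands" is one flat list of numbers, 4 for each row, row after row: the shift along the tool's x, y, z in m, then the turn about the tool's z in degrees. In form: [x, y, z, twist, x, y, z, twist, ...]. A call has exactly 5 rows; each row is the pose to reach, as a shift and turn from the pose measured when the call began, along the tool's axes at that moment; what a row does not reach only later rows make up. A row lasts 1/10 s, in which the tool goes at most 50 mm and 8.59 degrees, less where a joint would pass 70% of its speed; a pose out of reach is approached as far as the arm can. A call with a gripper value outside its range is refused whole. "claw" is the opening, from 0 (shut) to 1 (fully open), set as the call begins (left out, the last holds). The fingers move at their own pace and stop on an object; "newtons" is the grip in N (left out, the last holds). Time passes only in rows, so rows that repeat a pose let the fingers close, or fill a call up. It gives the time, the measured TCP pose, the force and the opening at its end, in the units of the state.
- bot.state(): the state, without advancing time (a new reading comes with each control period).
- viewer.get_image(name): name is "scene" or "top"; returns a dict with "image" (400x640x3 uint8, red, green, blue), "range_z" (400x640 float32, m along the optical axis (not along the pixel's ray), 0 where there is no reading), "fx", "fy", "cx", "cy" (pixels), "k1" (the pictures are not rectified: a ray, as slopes to the right and down, at radius r is drawn at 1 + k1 r^2 times it, then the intrinsics apply), "world_to_cam" (4x4, takes a point from world to camera coordinates). Camera axes: x right, y down, z forward; pixel columns grow to the right and rows downward; lengths in m; the calibration is good to about 2 mm. A picture is of the moment at which its call begins.
- bot.sign_off(): hands the job in, once; it reports no verdict.
The state is a dict: "clock": time; "q": joint angles; "joint_vel": joint speeds; "joint_torque": joint torques, N m; "position": TCP position; "orientation": TCP orientation; "ft_force": force on the tool from outside, world axes, zero at the start; "torque": the same for the moment, N m; "opening": opening from 0.0 (shut) to 1.0 (fully open).
Only numpy, scipy, OpenCV 4.12 (cv2) and the standard library are available. Lean on these libraries where they do the work, as an engineer would, in place of code of your own. Each camera call takes 0.05 s, during which the arm holds its last target.

## Working session

There is one attempt and no reset: what is moved stays moved. The work goes in short steps, Python scripts to look and compute and a tool call to move; the robot and the scene stay as the last step left them, time stands still between calls to the robot, and variables do not carry over. Pictures are saved under pics/ and viewed, and the job is handed in when it is done.

Besides the shell and the picture viewer there is one more tool, called after "Call:" as name(argument=value, ...) on one line, values as JSON. send_rows: Moves the arm, as the interface text tells. Its arguments: {"type":"object","properties":{"commands":{"type":"array"},"claw":{"type":"number"},"newtons":{"type":"number"}},"required":["commands"]}

```bash
mkdir -p pics; ls; python3 - <<'E'
from cell import bot, viewer
import cv2,numpy as np,pickle
s=bot.state();print(s['clock'],s['position'],np.round(s['orientation'],3),s['opening'],s['ft_force'])
d={}
for n in('scene','top'):
    r=viewer.get_image(n);d[n]=r
    cv2.imwrite(f'pics/{n}0.png',r['image'][:,:,::-1])
    print(n,r['fx'],r['cx'],r['cy'],r['k1'],np.round(r['world_to_cam'],3))
pickle.dump(d,open('im0.pkl','wb'))
E
```

```text
pics
0.0 [ 0.17481416 -0.70269628  0.20663301] [[ 0.97   0.241 -0.001]
 [ 0.241 -0.97   0.002]
 [-0.    -0.002 -1.   ]] 1.000947670796274 [-0.73525598 -0.21068926 -0.46563343]
scene 467.6261253344175 321.58577735997335 202.90012530132336 -0.0860958418270429 [[-0.282  0.959 -0.014  0.119]
 [ 0.763  0.215 -0.61  -0.4  ]
 [-0.582 -0.182 -0.792  1.59 ]
 [ 0.     0.     0.     1.   ]]
top 448.5901714042592 321.9570584201151 209.257391866371 -0.02148865541202539 [[ 0.027 -0.999  0.037  0.017]
 [-0.988 -0.033 -0.153  0.575]
 [ 0.154 -0.033 -0.988  0.887]
 [ 0.     0.     0.     1.   ]]
```

View pics/scene0.png

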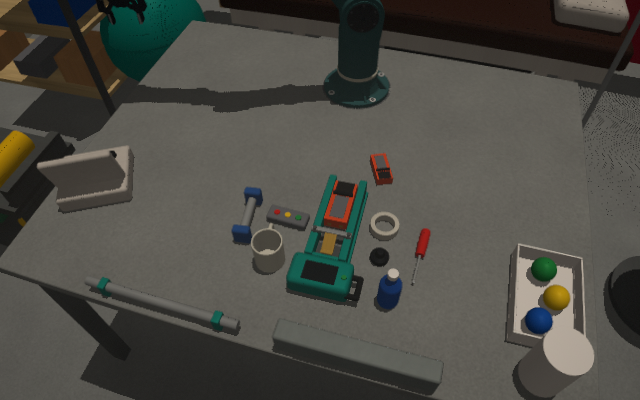

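View pics/top0.png

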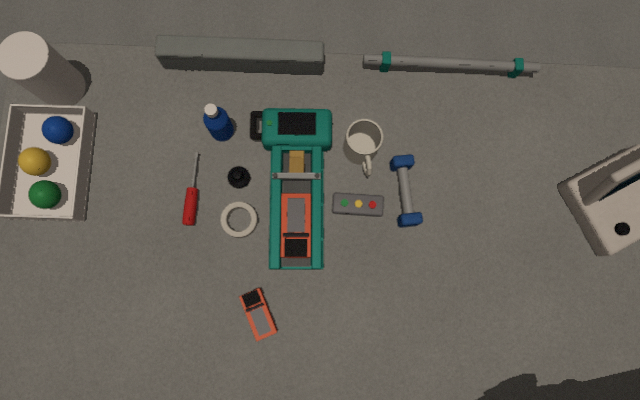

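The top view shows the bay with its axis pointing up the picture. The pack is at about (296,225), the crossbar at about (296,176), and the small look-alike at (258,314). I'll enlarge this area.

```bash
cat > h.py <<'E'
import numpy as np,cv2
def ray(r,u,v):
    xd=(u-r['cx'])/r['fx'];yd=(v-r['cy'])/r['fy'];x,y=xd,yd
    for _ in range(20):
        f=1+r['k1']*(x*x+y*y);x,y=xd/f,yd/f
    return np.array([x,y,1.])
def atz(r,u,v,z):
    T=np.linalg.inv(r['world_to_cam']);d=T[:3,:3]@ray(r,u,v);o=T[:3,3]
    return o+d*(z-o[2])/d[2]
def dep(r,u,v):
    T=np.linalg.inv(r['world_to_cam']);p=ray(r,u,v)*r['range_z'][int(round(v)),int(round(u))]
    return T[:3,:3]@p+T[:3,3]
def proj(r,p):
    c=r['world_to_cam']@np.r_[p,1];x,y=c[0]/c[2],c[1]/c[2];f=1+r['k1']*(x*x+y*y)
    return r['cx']+r['fx']*x*f,r['cy']+r['fy']*y*f
E
python3 - <<'E'
import pickle,cv2
d=pickle.load(open('im0.pkl','rb'));im=d['top']['image'][95:280,240:350,::-1]
im=cv2.convertScaleAbs(im,alpha=1.6)
cv2.imwrite('pics/c0.png',cv2.resize(im[:90],None,fx=6,fy=6,interpolation=cv2.INTER_CUBIC))
cv2.imwrite('pics/c1.png',cv2.resize(im[85:],None,fx=6,fy=6,interpolation=cv2.INTER_CUBIC))
E
```

```text
(no output)
```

View pics/c0.png

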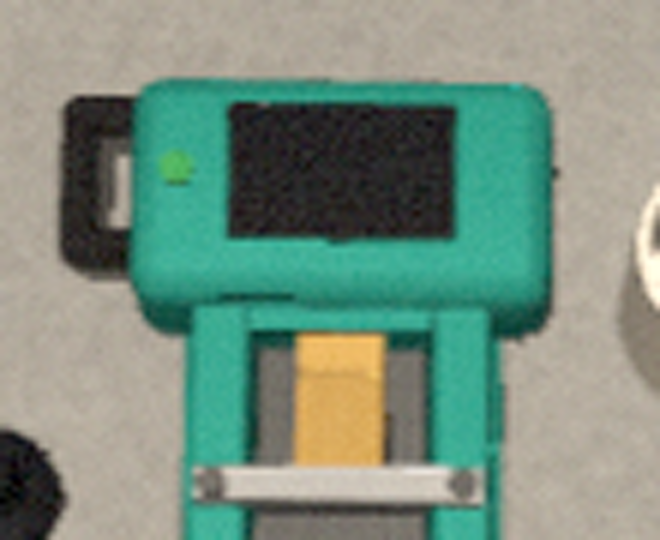

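View pics/c1.png

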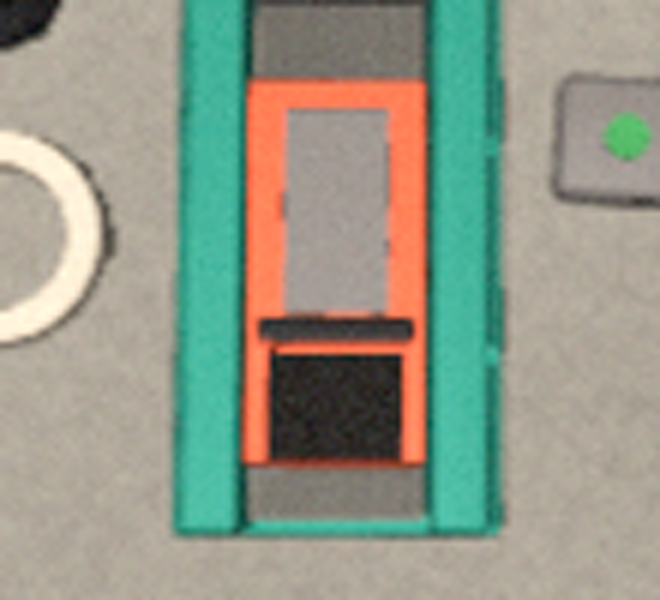

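```bash
python3 - <<'E'
import pickle
from h import *
d=pickle.load(open('im0.pkl','rb'));r=d['top']
def P(x,y,o,z): 
    u,v=240+(x-2.5)/6,o+(y-2.5)/6; return np.round(atz(r,u,v,z),4)[:2],np.round(dep(r,u,v),4)
for n,x,y,o,z in [('wallL in near',241,525,180,.056),('wallR in near',432,525,180,.056),('wallL in far',248,310,95,.056),('wallR in far',434,310,95,.056),('wallL out near',177,527,180,.056),('wallR out near',490,527,180,.056),
 ('pack RL',245,462,180,.062),('pack RR',425,463,180,.062),('pack FL',250,80,180,.062),('pack FR',425,80,180,.062),('rib rear mid',336,340,180,.07),('pad',336,405,180,.062),('padrear',336,458,180,.062),
 ('bar near L',200,500,95,.067),('bar near R',480,500,95,.067),('bar top mid',340,485,95,.067)]:
    print(n,*P(x,y,o,z))
E
```

```text
wallL in near [0.4528 0.1167] [0.4539 0.1192 0.0108]
wallR in near [0.4546 0.053 ] [0.4546 0.053  0.0581]
wallL in far [0.703  0.1247] [0.7053 0.1252 0.0484]
wallR in far [0.7055 0.0601] [0.7066 0.06   0.0523]
wallL out near [0.4515 0.1379] [0.4515 0.1379 0.0564]
wallR out near [0.4545 0.0335] [0.4557 0.032  0.0122]
pack RL [0.4735 0.1159] [0.4759 0.1188 0.0099]
pack RR [0.4749 0.056 ] [0.4774 0.0555 0.0121]
pack FL [0.6028 0.1196] [0.6122 0.1225 0.0127]
pack FR [0.6049 0.0601] [0.615  0.0598 0.0096]
rib rear mid [0.5144 0.0869] [0.5144 0.0869 0.07  ]
pad [0.4934 0.0863] [0.4933 0.0863 0.0624]
padrear [0.4757 0.0857] [0.4755 0.0856 0.066 ]
bar near L [0.6323 0.1375] [0.6325 0.1376 0.0661]
bar near R [0.6358 0.0424] [0.6385 0.0421 0.0551]
bar top mid [0.6393 0.0902] [0.6394 0.0902 0.0663]
```

```bash
cat > t.py <<'E'
import sys,numpy as np
from cell import bot
BO=np.array([0.6145,0.0897]);YAW=0.030
U=np.array([np.cos(YAW),np.sin(YAW)]);V=np.array([-U[1],U[0]])
def rep():
    s=bot.state();R=np.array(s['orientation']);p=np.array(s['position'])
    b=[(p[:2]-BO)@U,(p[:2]-BO)@V]
    print('t',s['clock'],'p',np.round(p,4),'bay',np.round(b,4),'yaw',round(np.degrees(np.arctan2(R[1,0],R[0,0])),2),'tool z',np.round(R[:,2],3),'F',np.round(s['ft_force'],1),'op',round(s['opening'],2),'q',np.round(s['q'],2))
    return s,R,p
def to(w):
    s,R,p=rep();print('d',np.round(R.T@(np.array(w)-p),4),'twist',np.round(np.degrees(np.arctan2(R[1,0],R[0,0])-YAW),2))
def bay(x,y,z): q=BO+x*U+y*V;return [q[0],q[1],z]
if __name__=='__main__':
    a=list(map(float,sys.argv[2:5]))
    if sys.argv[1]=='w': to(a)
    elif sys.argv[1]=='b': to(bay(*a))
    else: rep()
E
python3 t.py w 0.48 -0.30 0.2;python3 t.py b -0.115 0 0.12
```

```text
t 0.1 p [ 0.1748 -0.7028  0.2067] bay [-0.4633 -0.7789] yaw 13.97 tool z [-0.001  0.002 -1.   ] F [ 0.2  0.1 -0.3] op 1.0 q [ 1.23  0.59  0.05  1.61 -0.03  0.94 -0.03]
d [ 0.3934 -0.3171  0.0074] twist 12.26
t 0.1 p [ 0.1748 -0.7028  0.2067] bay [-0.4633 -0.7789] yaw 13.97 tool z [-0.001  0.002 -1.   ] F [ 0.2  0.1 -0.3] op 1.0 q [ 1.23  0.59  0.05  1.61 -0.03  0.94 -0.03]
d [ 0.5057 -0.6871  0.0881] twist 12.26
```

Call:
send_rows(commands=[0.03, -0.025, 0, 2, 0.065, -0.052, 0, 4, 0.1, -0.08, 0, 7, 0.135, -0.108, 0, 10, 0.17, -0.136, 0, 12], claw=0, newtons=40)

```text
clock: 0.6
position: [0.3077, -0.5279, 0.2066]
orientation: [[0.999, 0.033, -0.001], [0.033, -0.999, 0.003], [-0.001, -0.003, -1.0]]
ft_force: [0.4, -0.9, 0.7]
opening: 0.147
```

```bash
python3 t.py w 0.48 -0.30 0.2;python3 t.py b -0.115 0 0.12
```

```text
t 0.6 p [ 0.3077 -0.5279  0.2066] bay [-0.3252 -0.6081] yaw 1.86 tool z [-0.001  0.003 -1.   ] F [ 0.4 -0.9  0.7] op 0.15 q [ 0.9   0.45  0.09  1.88 -0.05  0.82 -0.52]
d [ 0.1796 -0.2222  0.007 ] twist 0.15
t 0.6 p [ 0.3077 -0.5279  0.2066] bay [-0.3252 -0.6081] yaw 1.86 tool z [-0.001  0.003 -1.   ] F [ 0.4 -0.9  0.7] op 0.15 q [ 0.9   0.45  0.09  1.88 -0.05  0.82 -0.52]
d [ 0.2118 -0.6074  0.0881] twist 0.15
```

Call:
send_rows(commands=[0.03, -0.04, 0, 0, 0.06, -0.08, 0, 0, 0.09, -0.12, 0, 0, 0.115, -0.16, 0, 0, 0.14, -0.2, 0, 0])

```text
clock: 1.1
position: [0.4419, -0.3212, 0.2068]
orientation: [[0.999, 0.033, -0.001], [0.033, -0.999, 0.003], [-0.001, -0.003, -1.0]]
ft_force: [1.1, -0.1, -0.0]
opening: -0.003
```

```bash
python3 t.py b -0.115 0 0.15
```

```text
t 1.1 p [ 0.4419 -0.3212  0.2068] bay [-0.1849 -0.4055] yaw 1.9 tool z [-0.001  0.003 -1.   ] F [ 1.1 -0.1 -0. ] op -0.0 q [ 0.51  0.37  0.05  2.01 -0.03  0.76 -0.96]
d [ 0.0712 -0.4051  0.058 ] twist 0.18
```

Call:
send_rows(commands=[0.015, -0.04, 0, 0, 0.03, -0.08, 0, 0, 0.045, -0.12, 0, 0, 0.055, -0.16, 0, 0, 0.06, -0.2, 0, 0])

```text
clock: 1.6
position: [0.496, -0.1173, 0.2073]
orientation: [[0.999, 0.034, -0.001], [0.034, -0.999, 0.003], [-0.0, -0.003, -1.0]]
ft_force: [1.1, 1.1, -0.6]
opening: -0.0
```

```bash
python3 t.py b -0.115 0 0.15
```

```text
t 1.6 p [ 0.496  -0.1173  0.2073] bay [-0.1246 -0.2034] yaw 1.93 tool z [-0.001  0.003 -1.   ] F [ 1.1  1.1 -0.6] op -0.0 q [ 0.14  0.32  0.01  2.09 -0.01  0.73 -1.39]
d [ 0.0104 -0.2032  0.0579] twist 0.22
```

Call:
send_rows(commands=[0.002, -0.05, 0, 0, 0.004, -0.1, 0, 0, 0.006, -0.15, 0, 0, 0.01, -0.19, 0.03, 0.2, 0.01, -0.203, 0.058, 0.2])

```text
clock: 2.1
position: [0.5003, 0.0922, 0.1502]
orientation: [[0.999, 0.037, 0.003], [0.037, -0.999, 0.007], [0.004, -0.007, -1.0]]
ft_force: [0.8, 0.1, -1.3]
opening: 0.001
```

```bash
python3 t.py b -0.115 0 0.075; python3 - <<'E'
from cell import viewer
import cv2,numpy as np,pickle
d={}
for n in('scene','top'):
    r=viewer.get_image(n);d[n]=r
pickle.dump(d,open('im1.pkl','wb'))
a=d['scene']['image'][150:310,270:400,::-1];b=d['top']['image'][95:280,240:350,::-1]
f=lambda a:cv2.convertScaleAbs(cv2.resize(a,None,fx=3.2,fy=3.2,interpolation=cv2.INTER_CUBIC),alpha=1.6)
a=f(a);b=f(b);h=min(len(a),len(b));cv2.imwrite('pics/m1.png',np.hstack([a[:h],b[-h:]]))
E
```

```text
t 2.1 p [0.5003 0.0922 0.1502] bay [-0.1141  0.0059] yaw 2.15 tool z [ 0.003  0.007 -1.   ] F [ 0.8  0.1 -1.3] op 0.0 q [-0.23  0.41 -0.05  2.14  0.03  0.59 -1.83]
d [-0.0012  0.0064  0.0752] twist 0.43
```

View pics/m1.png

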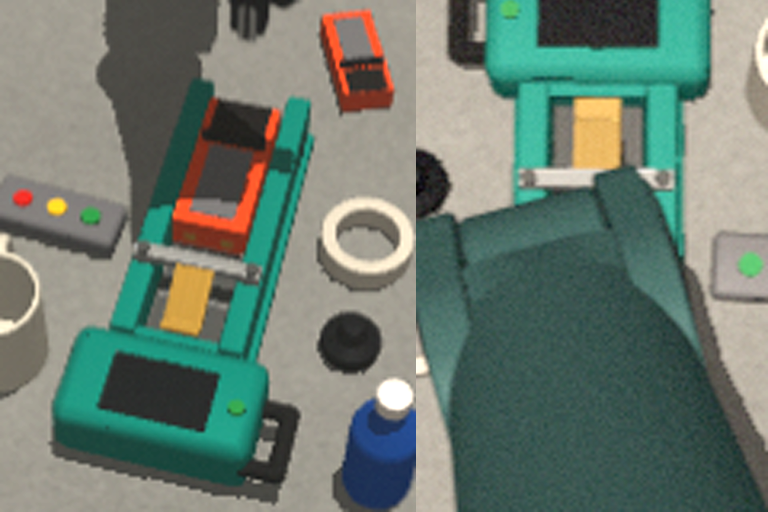

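Call:
send_rows(commands=[-0.001, 0.006, 0.02, 0.4, -0.001, 0.006, 0.045, 0.4, -0.001, 0.006, 0.07, 0.4, -0.001, 0.006, 0.075, 0.4, -0.001, 0.006, 0.075, 0.4])

```text
clock: 2.7
position: [0.4944, 0.0815, 0.0721]
orientation: [[1.0, 0.028, -0.009], [0.028, -1.0, 0.002], [-0.009, -0.002, -1.0]]
ft_force: [-0.2, -0.1, 0.7]
opening: 0.003
```

```bash
python3 t.py b -0.115 0 0.055; python3 - <<'E'
from cell import viewer
import cv2,numpy as np,pickle
from h import *
r=viewer.get_image('scene')
from t import bot
p=bot.state()['position'];print(proj(r,p))
a=r['image'][160:260,300:400,::-1]
cv2.imwrite('pics/m2.png',cv2.convertScaleAbs(cv2.resize(a,None,fx=6,fy=6,interpolation=cv2.INTER_CUBIC),alpha=1.8))
E
```

```text
t 2.7 p [0.4944 0.0815 0.0721] bay [-0.1202 -0.0046] yaw 1.58 tool z [-0.009  0.002 -1.   ] F [-0.2 -0.1  0.7] op 0.0 q [-0.22  0.54 -0.04  2.2   0.04  0.42 -1.84]
d [ 0.0054 -0.0046  0.0171] twist -0.13
(np.float64(343.2168878659885), np.float64(184.30992181744423))
```

View pics/m2.png

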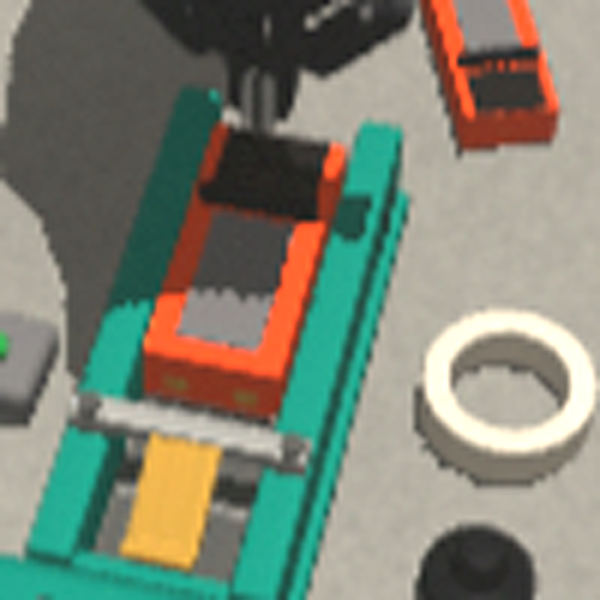

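```bash
python3 t.py b -0.115 0 0.064; python3 - <<'E'
from cell import viewer
import cv2,numpy as np,pickle
from h import *
from t import bay
r=viewer.get_image('scene')
a=cv2.convertScaleAbs(cv2.resize(r['image'][160:260,300:400,::-1],None,fx=6,fy=6,interpolation=cv2.INTER_CUBIC),alpha=1.8)
def mk(p,c):
    u,v=proj(r,p);cv2.circle(a,(int((u-300)*6+2.5),int((v-160)*6+2.5)),3,c,-1)
cx=-.0757
for x in(-.065,-.025,-.017,.065):
  for y in(-.03,.03): mk(bay(cx+x,y,.062),(255,255,0))
for x in (20,32):
  for y in(-52,52): mk(bay(x/1e3,y/1e3,.067),(255,0,255))
for y in(-52,-32,32,52): mk(bay(-.163,y/1e3,.056),(0,255,255))
from t import bot
mk(bot.state()['position'],(0,0,255))
cv2.imwrite('pics/m3.png',a)
E
```

```text
t 2.75 p [0.4951 0.0819 0.0728] bay [-0.1196 -0.0042] yaw 1.61 tool z [-0.007  0.002 -1.   ] F [-0.9  0.3 -0.7] op 0.0 q [-0.22  0.53 -0.04  2.2   0.04  0.42 -1.84]
d [ 0.0046 -0.0042  0.0088] twist -0.11
```

View pics/m3.png

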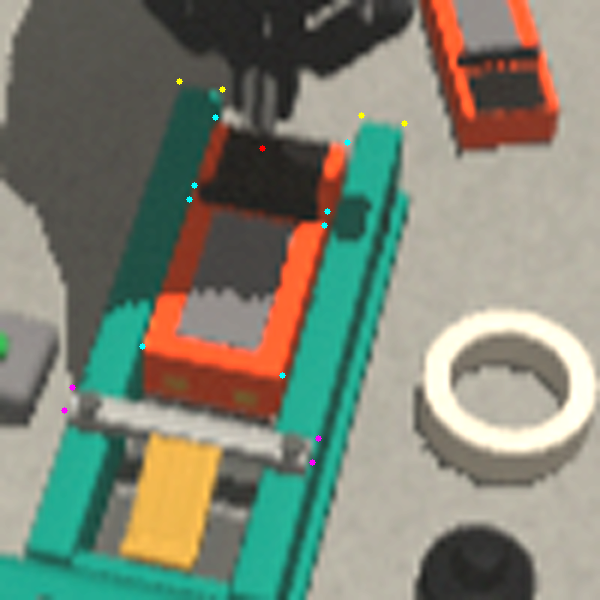

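Call:
send_rows(commands=[0.002, -0.004, 0, 0, 0.002, -0.004, 0.004, 0, 0.002, -0.004, 0.008, 0, 0.002, -0.004, 0.011, 0, 0.002, -0.004, 0.013, 0])

```text
clock: 3.3
position: [0.497, 0.0864, 0.0598]
orientation: [[1.0, 0.028, -0.007], [0.028, -1.0, 0.003], [-0.007, -0.003, -1.0]]
ft_force: [0.2, 0.9, -0.3]
opening: -0.003
```

```bash
python3 t.py b -0.115 0 0.055
```

```text
t 3.3 p [0.497  0.0864 0.0598] bay [-0.1175  0.0002] yaw 1.63 tool z [-0.007  0.003 -1.   ] F [ 0.2  0.9 -0.3] op -0.0 q [-0.23  0.56 -0.04  2.2   0.04  0.39 -1.84]
d [0.0026 0.0002 0.0048] twist -0.09
```

Call:
send_rows(commands=[0, 0, 0.001, 0, 0, 0, 0.002, 0, 0, 0, 0.003, 0, 0, 0, 0.004, 0, 0, 0, 0.004, 0])

```text
clock: 3.8
position: [0.4969, 0.0864, 0.0557]
orientation: [[1.0, 0.028, -0.007], [0.028, -1.0, 0.003], [-0.007, -0.003, -1.0]]
ft_force: [0.3, -0.0, -0.7]
opening: 0.003
```

```bash
python3 t.py b -0.115 0 0.055
```

```text
t 3.8 p [0.4969 0.0864 0.0557] bay [-0.1176  0.0002] yaw 1.63 tool z [-0.007  0.003 -1.   ] F [ 0.3 -0.  -0.7] op 0.0 q [-0.23  0.57 -0.04  2.2   0.04  0.38 -1.84]
d [0.0026 0.0002 0.0007] twist -0.09
```

```bash
python3 - <<'E'
from cell import viewer
import cv2,numpy as np,pickle
from h import *
r=viewer.get_image('scene');pickle.dump(r,open('s4.pkl','wb'))
a=cv2.convertScaleAbs(cv2.resize(r['image'][150:210,305:385,::-1],None,fx=9,fy=9,interpolation=cv2.INTER_CUBIC),alpha=2.5)
cv2.imwrite('pics/m4.png',a)
for u,v in [(342,178),(342,181),(342,184),(342,187),(342,190),(342,193),(352,187),(335,187)]:
  print(u,v,np.round(dep(r,u,v),3))
E
```

```text
342 178 [0.507 0.081 0.111]
342 181 [0.508 0.081 0.101]
342 184 [0.506 0.081 0.087]
342 187 [0.496 0.079 0.062]
342 190 [0.509 0.083 0.066]
342 193 [0.521 0.085 0.068]
352 187 [0.49  0.105 0.063]
335 187 [0.501 0.061 0.062]
```

View pics/m4.png

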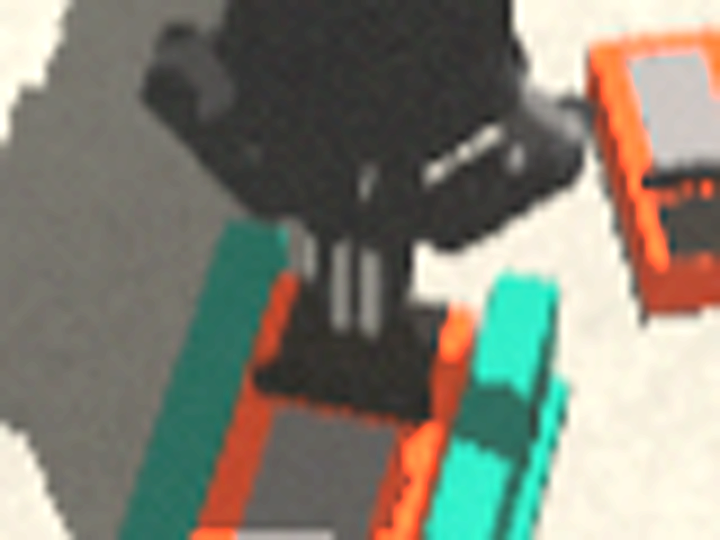

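```bash
python3 - <<'E'
import pickle
from h import *
r=pickle.load(open('s4.pkl','rb'))
for z in (.056,.062,.068,.074,.08): print(z,np.round(proj(r,[.508,.0865,z]),1))
for v in range(182,192): print(v,[tuple(np.round(dep(r,u,v),3)) for u in (343,345,347)])
E
```

```text
0.056 [343.5 192.4]
0.062 [343.6 190.9]
0.068 [343.6 189.5]
0.074 [343.7 188. ]
0.08 [343.7 186.6]
182 [(np.float64(0.508), np.float64(0.084), np.float64(0.098)), (np.float64(0.507), np.float64(0.089), np.float64(0.098)), (np.float64(0.501), np.float64(0.093), np.float64(0.092))]
183 [(np.float64(0.507), np.float64(0.084), np.float64(0.093)), (np.float64(0.506), np.float64(0.089), np.float64(0.093)), (np.float64(0.504), np.float64(0.094), np.float64(0.092))]
184 [(np.float64(0.507), np.float64(0.084), np.float64(0.088)), (np.float64(0.507), np.float64(0.089), np.float64(0.09)), (np.float64(0.504), np.float64(0.094), np.float64(0.089))]
185 [(np.float64(0.506), np.float64(0.084), np.float64(0.083)), (np.float64(0.508), np.float64(0.09), np.float64(0.087)), (np.float64(0.488), np.float64(0.091), np.float64(0.064))]
186 [(np.float64(0.491), np.float64(0.08), np.float64(0.06)), (np.float64(0.505), np.float64(0.089), np.float64(0.08)), (np.float64(0.493), np.float64(0.092), np.float64(0.066))]
187 [(np.float64(0.496), np.float64(0.082), np.float64(0.063)), (np.float64(0.495), np.float64(0.087), np.float64(0.063)), (np.float64(0.494), np.float64(0.092), np.float64(0.064))]
188 [(np.float64(0.501), np.float64(0.083), np.float64(0.064)), (np.float64(0.498), np.float64(0.088), np.float64(0.062)), (np.float64(0.496), np.float64(0.093), np.float64(0.062))]
189 [(np.float64(0.502), np.float64(0.083), np.float64(0.061)), (np.float64(0.501), np.float64(0.089), np.float64(0.063)), (np.float64(0.502), np.float64(0.094), np.float64(0.066))]
190 [(np.float64(0.504), np.float64(0.084), np.float64(0.06)), (np.float64(0.502), np.float64(0.089), np.float64(0.06)), (np.float64(0.506), np.float64(0.095), np.float64(0.066))]
191 [(np.float64(0.518), np.float64(0.087), np.float64(0.074)), (np.float64(0.506), np.float64(0.09), np.float64(0.06)), (np.float64(0.505), np.float64(0.095), np.float64(0.061))]
```

No contact force yet. The depth image puts the tips at z≈0.077, about 20 mm higher than the reported TCP, so I'll go down by force feedback.

Call:
send_rows(commands=[0, 0, 0.003, 0, 0, 0, 0.006, 0, 0, 0, 0.008, 0, 0, 0, 0.01, 0, 0, 0, 0.01, 0])

```text
clock: 4.35
position: [0.4967, 0.0863, 0.0454]
orientation: [[1.0, 0.029, -0.007], [0.029, -1.0, 0.002], [-0.007, -0.003, -1.0]]
ft_force: [-1.2, 0.4, -0.1]
opening: -0.001
```

```bash
python3 t.py b -0.115 0 0.045
```

```text
t 4.35 p [0.4967 0.0863 0.0454] bay [-0.1179  0.0002] yaw 1.64 tool z [-0.007  0.002 -1.   ] F [-1.2  0.4 -0.1] op -0.0 q [-0.23  0.59 -0.04  2.2   0.04  0.36 -1.85]
d [0.0029 0.0002 0.0004] twist -0.08
```

Call:
send_rows(commands=[0, 0, 0.001, 0, 0, 0, 0.002, 0, 0, 0, 0.003, 0, 0, 0, 0.004, 0, 0, 0, 0.004, 0])

```text
clock: 4.85
position: [0.4966, 0.0864, 0.0413]
orientation: [[1.0, 0.028, -0.008], [0.028, -1.0, 0.002], [-0.008, -0.003, -1.0]]
ft_force: [0.5, 0.4, -0.4]
opening: 0.003
```

```bash
python3 t.py b -0.115 0 0.045;  python3 - <<'E'
from cell import viewer
import cv2,numpy as np,pickle
from h import *
r=viewer.get_image('scene');pickle.dump(r,open('s5.pkl','wb'))
a=cv2.convertScaleAbs(cv2.resize(r['image'][160:250,300:390,::-1],None,fx=6.5,fy=6.5,interpolation=cv2.INTER_CUBIC),alpha=2.5)
cv2.imwrite('pics/m5.png',a)
for v in range(183,196): print(v,[tuple(map(float,np.round(dep(r,u,v),3))) for u in (343,345)])
E
```

```text
t 4.85 p [0.4966 0.0864 0.0413] bay [-0.118   0.0002] yaw 1.63 tool z [-0.008  0.002 -1.   ] F [ 0.5  0.4 -0.4] op 0.0 q [-0.23  0.59 -0.03  2.21  0.04  0.35 -1.85]
d [ 0.003   0.0002 -0.0037] twist -0.09
183 [(0.506, 0.084, 0.091), (0.509, 0.09, 0.096)]
184 [(0.509, 0.085, 0.091), (0.509, 0.09, 0.093)]
185 [(0.505, 0.084, 0.082), (0.508, 0.09, 0.088)]
186 [(0.507, 0.084, 0.08), (0.504, 0.089, 0.078)]
187 [(0.51, 0.085, 0.08), (0.506, 0.09, 0.077)]
188 [(0.508, 0.085, 0.073), (1.264, 0.262, 1.018)]
189 [(0.506, 0.084, 0.067), (0.506, 0.09, 0.068)]
190 [(0.509, 0.085, 0.066), (0.506, 0.09, 0.065)]
191 [(0.515, 0.087, 0.07), (0.508, 0.09, 0.063)]
192 [(0.519, 0.088, 0.071), (0.519, 0.093, 0.073)]
193 [(0.522, 0.088, 0.07), (0.521, 0.094, 0.072)]
194 [(0.52, 0.088, 0.064), (0.523, 0.094, 0.069)]
195 [(0.52, 0.088, 0.06), (0.519, 0.093, 0.06)]
```

View pics/m5.png

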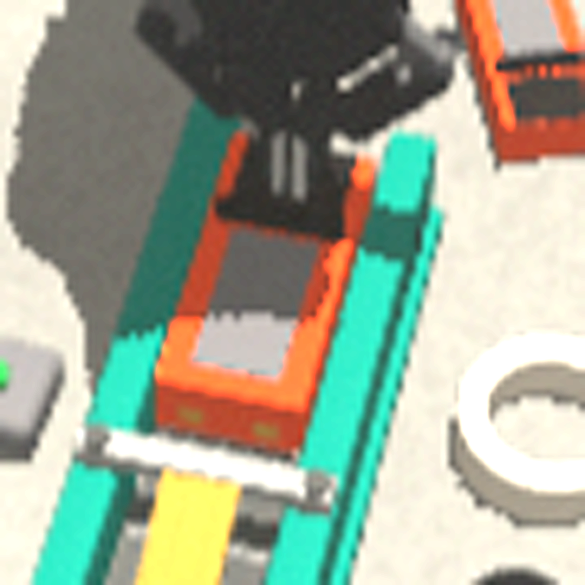

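Call:
send_rows(commands=[0, 0, 0.001, 0, 0, 0, 0.002, 0, 0, 0, 0.003, 0, 0, 0, 0.004, 0, 0, 0, 0.004, 0])

```text
clock: 5.4
position: [0.4966, 0.0864, 0.0375]
orientation: [[1.0, 0.029, -0.008], [0.029, -1.0, 0.002], [-0.008, -0.003, -1.0]]
ft_force: [-0.0, -0.1, 4.7]
opening: -0.002
```

```bash
python3 t.py r
```

```text
t 5.4 p [0.4966 0.0864 0.0375] bay [-0.118   0.0002] yaw 1.64 tool z [-0.008  0.002 -1.   ] F [-0.  -0.1  4.7] op -0.0 q [-0.23  0.6  -0.03  2.21  0.04  0.34 -1.85]
```

Call:
send_rows(commands=[0, 0, 0.0015, 0, 0, 0, 0.003, 0, 0, 0, 0.005, 0, 0, 0, 0.007, 0, 0, 0, 0.007, 0])

```text
clock: 5.9
position: [0.4966, 0.0864, 0.0312]
orientation: [[1.0, 0.028, -0.007], [0.029, -1.0, 0.002], [-0.007, -0.003, -1.0]]
ft_force: [-1.6, 0.7, 11.7]
opening: -0.001
```

```bash
python3 t.py r
```

```text
t 5.9 p [0.4966 0.0864 0.0312] bay [-0.118   0.0002] yaw 1.63 tool z [-0.007  0.002 -1.   ] F [-1.6  0.7 11.7] op -0.0 q [-0.24  0.61 -0.03  2.21  0.05  0.33 -1.85]
```

Call:
send_rows(commands=[0.004, 0, 0.0008, 0, 0.009, 0, 0.0008, 0, 0.015, 0, 0.0008, 0, 0.021, 0, 0.0008, 0, 0.025, 0, 0.0008, 0])

```text
clock: 6.4
position: [0.5164, 0.0864, 0.0303]
orientation: [[0.999, 0.029, -0.017], [0.029, -1.0, 0.0], [-0.017, -0.001, -1.0]]
ft_force: [-8.5, -0.1, 12.8]
opening: 0.003
```

```bash
python3 t.py r;  python3 - <<'E'
from cell import viewer
import cv2,numpy as np,pickle
from h import *
r=viewer.get_image('scene');pickle.dump(r,open('s6.pkl','wb'))
a=cv2.convertScaleAbs(cv2.resize(r['image'][160:250,300:390,::-1],None,fx=6.5,fy=6.5,interpolation=cv2.INTER_CUBIC),alpha=2.5)
cv2.imwrite('pics/m6.png',a)
E
```

```text
t 6.4 p [0.5164 0.0864 0.0303] bay [-0.0982 -0.0004] yaw 1.65 tool z [-0.017  0.    -1.   ] F [-8.5 -0.1 12.8] op 0.0 q [-0.22  0.63 -0.04  2.16  0.05  0.37 -1.84]
```

View pics/m6.png

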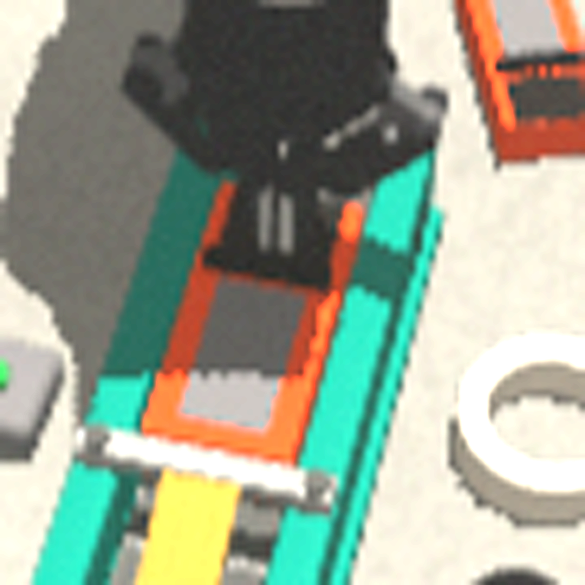

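Call:
send_rows(commands=[0.009, 0, 0, 0, 0.015, 0, 0, 0, 0.021, 0, 0, 0, 0.027, 0, 0, 0, 0.032, 0, 0, 0])

```text
clock: 6.95
position: [0.544, 0.0867, 0.03]
orientation: [[0.999, 0.029, -0.026], [0.029, -1.0, -0.002], [-0.027, 0.001, -1.0]]
ft_force: [-7.8, -0.3, 13.4]
opening: 0.002
```

```bash
python3 t.py r;  python3 - <<'E'
from cell import viewer
import cv2,numpy as np,pickle
from h import *
r=viewer.get_image('scene');pickle.dump(r,open('s7.pkl','wb'))
a=cv2.convertScaleAbs(cv2.resize(r['image'][160:250,300:390,::-1],None,fx=6.5,fy=6.5,interpolation=cv2.INTER_CUBIC),alpha=2.5)
cv2.imwrite('pics/m7.png',a)
E
```

```text
t 6.95 p [0.544  0.0867 0.03  ] bay [-0.0706 -0.0009] yaw 1.66 tool z [-0.026 -0.002 -1.   ] F [-7.8 -0.3 13.4] op 0.0 q [-0.21  0.65 -0.04  2.09  0.05  0.43 -1.82]
```

View pics/m7.png

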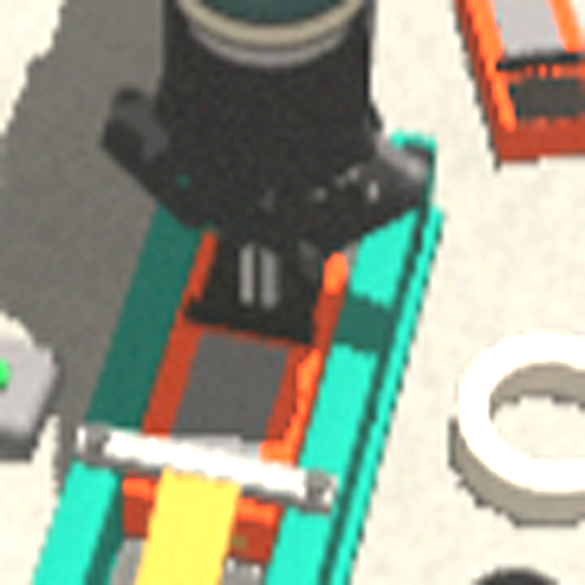

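Call:
send_rows(commands=[0.009, -0.0005, 0, 0, 0.015, -0.001, -0.0002, 0, 0.021, -0.001, -0.0003, 0, 0.027, -0.001, -0.0004, 0, 0.032, -0.001, -0.0005, 0])

```text
clock: 7.5
position: [0.5669, 0.0878, 0.0297]
orientation: [[0.999, 0.029, -0.046], [0.029, -1.0, -0.005], [-0.046, 0.003, -0.999]]
ft_force: [-19.2, 0.5, 25.2]
opening: 0.005
```

```bash
python3 t.py r;  python3 - <<'E'
from cell import viewer
import cv2,numpy as np,pickle
from h import *
r=viewer.get_image('scene');pickle.dump(r,open('s8.pkl','wb'))
a=cv2.convertScaleAbs(cv2.resize(r['image'][170:260,300:390,::-1],None,fx=6.5,fy=6.5,interpolation=cv2.INTER_CUBIC),alpha=2.5)
cv2.imwrite('pics/m8.png',a)
E
```

```text
t 7.5 p [0.5669 0.0878 0.0297] bay [-0.0477 -0.0004] yaw 1.67 tool z [-0.046 -0.005 -0.999] F [-19.2   0.5  25.2] op 0.0 q [-0.2   0.67 -0.04  2.03  0.04  0.49 -1.81]
```

View pics/m8.png

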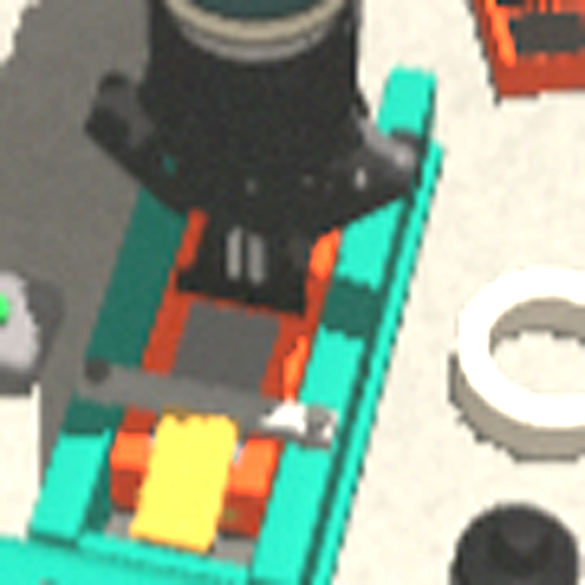

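Call:
send_rows(commands=[0.008, 0, -0.001, 0, 0.014, 0, -0.0015, 0, 0.02, 0, -0.0018, 0, 0.025, 0, -0.002, 0, 0.03, 0, -0.0024, 0])

```text
clock: 8.05
position: [0.5854, 0.0877, 0.03]
orientation: [[0.997, 0.03, -0.069], [0.029, -1.0, -0.008], [-0.069, 0.006, -0.998]]
ft_force: [-18.0, 0.2, 16.9]
opening: -0.001
```

```bash
python3 t.py r;  python3 - <<'E'
from cell import viewer
import cv2,numpy as np,pickle
from h import *
r=viewer.get_image('scene');pickle.dump(r,open('s9.pkl','wb'))
a=cv2.convertScaleAbs(cv2.resize(r['image'][170:260,300:390,::-1],None,fx=6.5,fy=6.5,interpolation=cv2.INTER_CUBIC),alpha=2.5)
cv2.imwrite('pics/m9.png',a)
E
```

```text
t 8.05 p [0.5854 0.0877 0.03  ] bay [-0.0292 -0.0011] yaw 1.69 tool z [-0.069 -0.008 -0.998] F [-18.    0.2  16.9] op -0.0 q [-0.19  0.69 -0.04  1.97  0.04  0.55 -1.8 ]
```

View pics/m9.png

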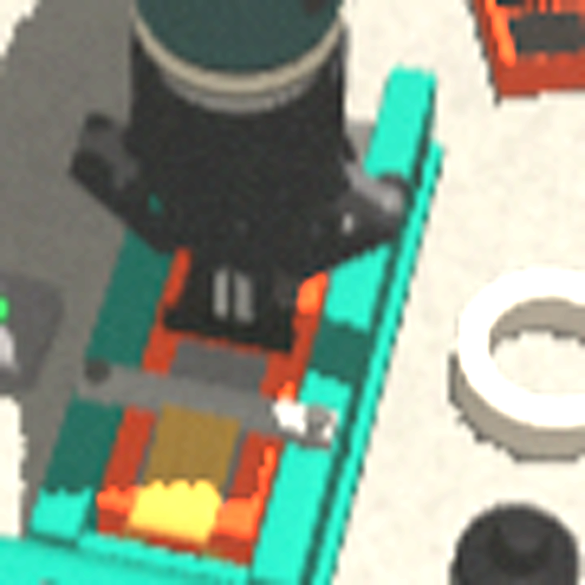

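Call:
send_rows(commands=[0.007, 0, -0.0005, 0, 0.011, 0, -0.0009, 0, 0.015, 0, -0.0012, 0, 0.018, 0, -0.0014, 0, 0.02, 0, -0.0016, 0])

```text
clock: 8.6
position: [0.5965, 0.0878, 0.0302]
orientation: [[0.996, 0.03, -0.087], [0.03, -1.0, -0.011], [-0.087, 0.008, -0.996]]
ft_force: [-15.3, -0.3, 17.5]
opening: -0.002
```

```bash
python3 t.py r;  python3 - <<'E'
from cell import viewer
import cv2,numpy as np,pickle
from h import *
r=viewer.get_image('scene');pickle.dump(r,open('s10.pkl','wb'))
a=cv2.convertScaleAbs(cv2.resize(r['image'][170:260,300:390,::-1],None,fx=6.5,fy=6.5,interpolation=cv2.INTER_CUBIC),alpha=2.5)
cv2.imwrite('pics/m10.png',a)
E
```

```text
t 8.6 p [0.5965 0.0878 0.0302] bay [-0.018  -0.0014] yaw 1.7 tool z [-0.087 -0.011 -0.996] F [-15.3  -0.3  17.5] op -0.0 q [-0.18  0.71 -0.05  1.93  0.04  0.59 -1.8 ]
```

View pics/m10.png

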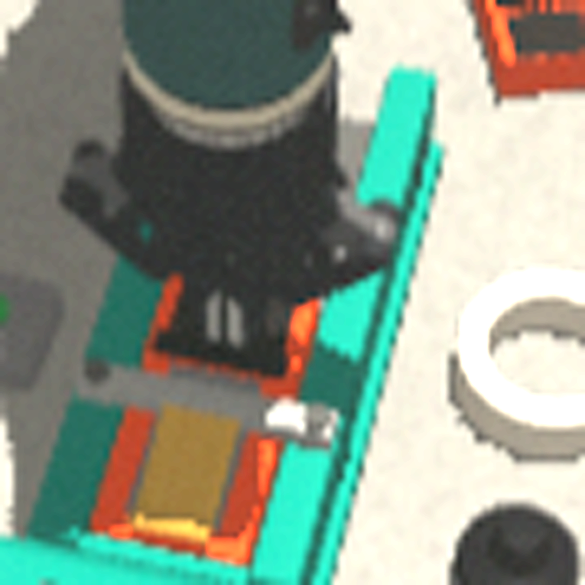

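Call:
send_rows(commands=[0.008, 0, -0.0006, 0, 0.012, 0, -0.0009, 0, 0.015, 0, -0.0012, 0, 0.018, 0, -0.0014, 0, 0.02, 0, -0.0015, 0])

```text
clock: 9.15
position: [0.5956, 0.0876, 0.0305]
orientation: [[0.991, 0.032, -0.129], [0.03, -0.999, -0.016], [-0.129, 0.012, -0.992]]
ft_force: [-30.1, -1.1, 34.9]
opening: -0.002
```

```bash
python3 t.py r;  python3 - <<'E'
from cell import viewer
import cv2,numpy as np,pickle
from h import *
r=viewer.get_image('scene');pickle.dump(r,open('s11.pkl','wb'))
a=cv2.convertScaleAbs(cv2.resize(r['image'][170:260,300:390,::-1],None,fx=6.5,fy=6.5,interpolation=cv2.INTER_CUBIC),alpha=2.5)
cv2.imwrite('pics/m11.png',a)
E
```

```text
t 9.15 p [0.5956 0.0876 0.0305] bay [-0.019  -0.0015] yaw 1.74 tool z [-0.129 -0.016 -0.992] F [-30.1  -1.1  34.9] op -0.0 q [-0.18  0.72 -0.05  1.9   0.03  0.65 -1.79]
```

View pics/m11.png

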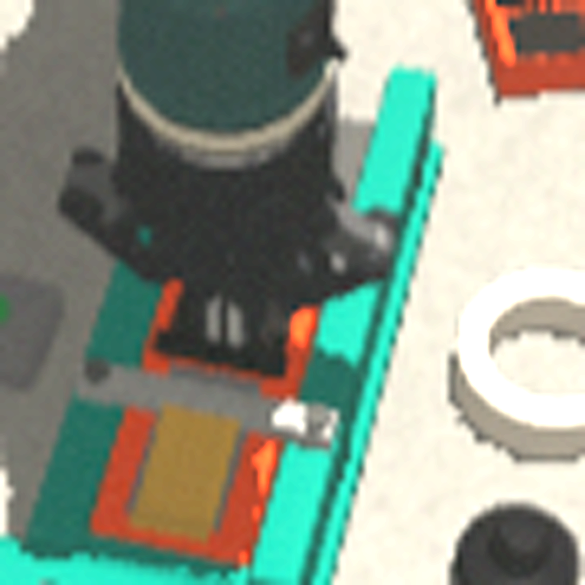

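The push force doubled with no further advance, so the nose is on the stop. The leaf lies flat on the pack. Releasing upwards.

Call:
send_rows(commands=[0, 0, -0.002, 0, -0.001, 0, -0.005, 0, -0.0025, 0, -0.01, 0, -0.005, 0, -0.02, 0, -0.008, 0, -0.03, 0])

```text
clock: 9.7
position: [0.5918, 0.0878, 0.0618]
orientation: [[0.991, 0.032, -0.129], [0.03, -0.999, -0.016], [-0.129, 0.012, -0.992]]
ft_force: [0.5, -0.3, 0.6]
opening: 0.002
```

```bash
python3 t.py r;  python3 - <<'E'
from cell import viewer
import cv2,numpy as np,pickle
from h import *
r=viewer.get_image('scene');pickle.dump(r,open('s12.pkl','wb'))
a=cv2.convertScaleAbs(cv2.resize(r['image'][170:260,300:390,::-1],None,fx=6.5,fy=6.5,interpolation=cv2.INTER_CUBIC),alpha=2.5)
cv2.imwrite('pics/m12.png',a)
E
```

```text
t 9.7 p [0.5918 0.0878 0.0618] bay [-0.0228 -0.0012] yaw 1.72 tool z [-0.129 -0.016 -0.992] F [ 0.5 -0.3  0.6] op 0.0 q [-0.18  0.67 -0.05  1.9   0.03  0.7  -1.79]
```

View pics/m12.png

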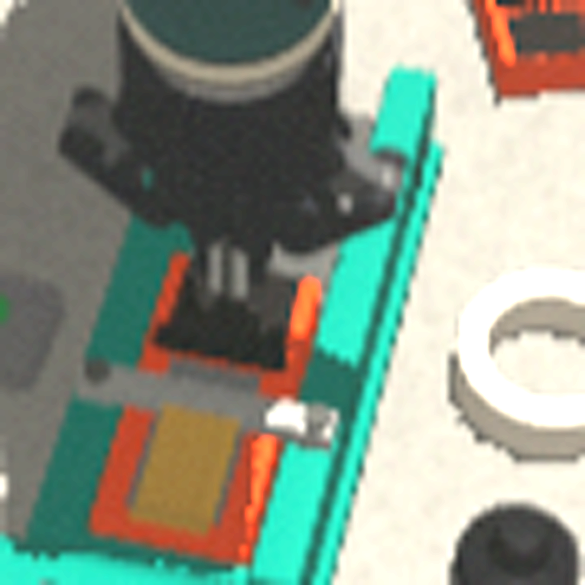

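Call:
send_rows(commands=[-0.006, 0, -0.04, 0, -0.012, 0, -0.08, 0, -0.018, 0, -0.12, 0, -0.022, 0.02, -0.15, 0, -0.022, 0.06, -0.15, 0])

```text
clock: 10.25
position: [0.5955, 0.0346, 0.2214]
orientation: [[0.993, 0.039, -0.115], [0.038, -0.999, -0.012], [-0.116, 0.008, -0.993]]
ft_force: [1.0, -1.4, -0.3]
opening: -0.0
```

Call:
send_rows(commands=[-0.02, 0.05, 0, 0, -0.04, 0.1, 0, 0, -0.05, 0.15, 0, 0, -0.05, 0.2, 0, 0, -0.05, 0.24, 0, 0])

```text
clock: 10.75
position: [0.5545, -0.21, 0.2298]
orientation: [[0.993, 0.038, -0.114], [0.036, -0.999, -0.013], [-0.115, 0.009, -0.993]]
ft_force: [0.2, -0.4, 0.4]
opening: 0.001
```

Call:
send_rows(commands=[0, 0.02, 0, 0, 0, 0.03, 0, 0, 0, 0.03, 0, 0, 0, 0.03, 0, 0, 0, 0.03, 0, 0])

```text
clock: 11.25
position: [0.5561, -0.2372, 0.23]
orientation: [[0.993, 0.041, -0.114], [0.04, -0.999, -0.012], [-0.115, 0.007, -0.993]]
ft_force: [-0.2, 0.6, -0.3]
opening: -0.001
```

```bash
python3 t.py r;  python3 - <<'E'
from cell import viewer
import cv2,numpy as np,pickle
r=viewer.get_image('top');s=viewer.get_image('scene');pickle.dump({'top':r,'scene':s},open('s13.pkl','wb'))
cv2.imwrite('pics/t13.png',r['image'][:,:,::-1])
a=cv2.convertScaleAbs(cv2.resize(r['image'][95:195,240:350,::-1],None,fx=6,fy=6,interpolation=cv2.INTER_CUBIC),alpha=2)
cv2.imwrite('pics/m13.png',a)
E
```

```text
t 11.25 p [ 0.5561 -0.2372  0.23  ] bay [-0.0681 -0.325 ] yaw 2.32 tool z [-0.114 -0.012 -0.993] F [-0.2  0.6 -0.3] op -0.0 q [ 0.29  0.46  0.02  1.8   0.04  0.99 -1.25]
```

View pics/m13.png

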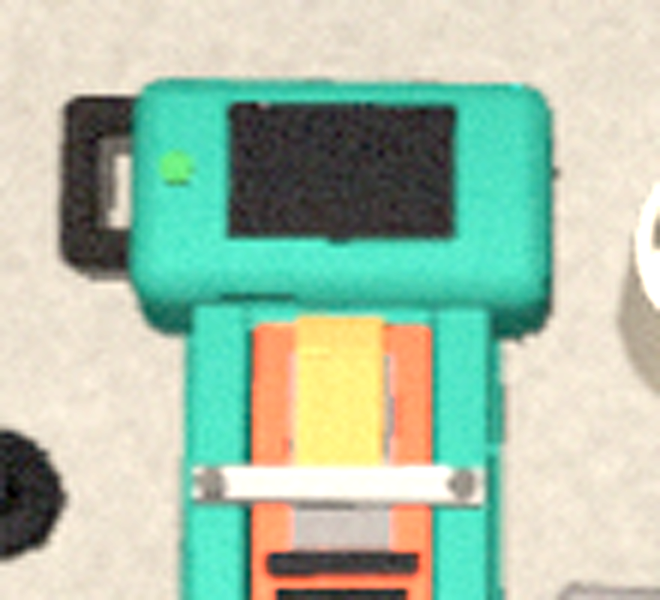

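View pics/t13.png

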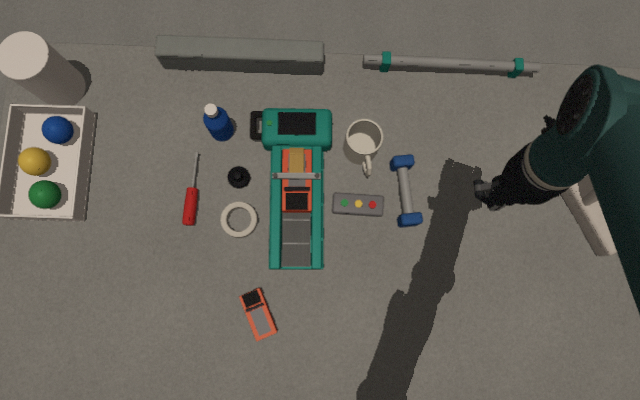

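```bash
python3 - <<'E'
import pickle
from h import *
from t import BO,U,V
r=pickle.load(open('s13.pkl','rb'))['top']
def P(n,x,y,z):
    p=atz(r,240+(x-2.5)/6,95+(y-2.5)/6,z)[:2]-BO;print(n,np.round([p@U,p@V],4))
P('nose L',253,325,.057);P('nose R',430,325,.057);P('rib rear',340,577,.065);P('rib front',340,552,.065);P('bar near',340,502,.067);P('bar far',340,467,.067)
P('pack L',252,420,.057);P('pack R',432,420,.057)
P('housing near edge L',150,310,.058); P('stop top',270,308,.056)
E
```

```text
nose L [0.0838 0.0305]
nose R [ 0.0844 -0.031 ]
rib rear [-0.0067 -0.0004]
rib front [ 0.0019 -0.0003]
bar near [ 0.0189 -0.0003]
bar far [ 0.0311 -0.0002]
pack L [0.0499 0.0305]
pack R [ 0.0503 -0.0317]
housing near edge L [0.0887 0.0662]
stop top [0.0903 0.0247]
```

```bash
python3 -c "
from cell import bot
s=bot.state();print(s['ft_force'],s['joint_vel']);print(bot.sign_off())"
```

```text
[ 0.49834496  0.14493252 -0.52929456] [ 0.00482313  0.00242044  0.01048811 -0.00332342  0.00259683 -0.00065461
  0.00015418]
the job is handed in; nothing more can be done
None
```

The pack is home against the end stop, and I handed the job in at about 11.4 s of the 35 s allowed. With the fingers shut, I pressed the pad down about 6.5 mm (11.7 N). Then I pushed on the rib and slid the pack under the bar and drag spring until it hit the stop. I released it upwards and moved the arm clear.

**Last checks:**
- **Position:** corrected against the bar's known position, the nose is at bay x ≈ 85 mm, and the rib agrees with home to about 1 mm. The pack is centred within about 1 mm.
- **Drag spring:** it rides on top of the pack. I judged this from the pictures and could not read the leaf angle.
- **Surroundings:** the bystanders look where they were at the start. The arm is clear and reads only sensor noise (under 1 N).

**What disagreed or was rougher than planned:**
- **Tip height:** the pad was reached at a reported TCP height of 0.038 m, not the expected 0.062 m. I trusted contact force over the reported height, and the depth image also showed the tips about 20 mm higher than reported.
- **Tool tilt:** the tool leaned by up to 0.13 rad under the push load and was still leaning about 0.12 rad when I handed in.
- **Force at the stop:** the final push reached about 30 N along the bay and 35 N vertical before I released. That is well under the 120 N wrist limit.

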